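Slide the circuit board carriage home

ROBOT

A 7-joint arm with a two-finger parallel gripper is mounted at the origin on the work surface. World frame = base frame: x ahead of the robot, y to its left, z up, the work surface at z = 0. Lengths are in m, angles in rad, forces in N, time in s.
With the tool pointing down it reaches from about 0.4 to 0.875 m from the base axis. Payload 19.3 kg.
Tool frame: the origin (TCP) lies midway between the tips of the shut fingers; the grasp point (between the pads) lies 19 mm behind it; z points along the fingers, y is the line along which they close (so a half turn about z gives the same grasp; the last joint's range is limited). The gripper opens to 85 mm and grips with 20 to 120 N. Pads are 22 mm wide; open, the fingers measure 114 mm over their backs; the gripper's body (76 mm by 85 mm) begins 54 mm behind the grasp point. The pads swing forward as they close: fully open they stand 13 mm farther back than shut.
Start: joints at [1.069, 0.521, -0.036, 1.599, 0.021, 1.021, -0.113], TCP at [0.262, -0.568, 0.231] pointing down, gripper open.
Joint ranges: [-2.91, 2.91], [-0.3, 2.13], [-1.5, 1.42], [0.17, 2.43], [-1.26, 4.41], [0.16, 1.93], [-2.52, 2.52]. Speed limits (rad/s): [1.89, 1.89, 2.39, 2.39, 3.01, 3.01, 3.01].

INTERFACE

Orientations are given as [roll, pitch, yaw] about the fixed x, y, z axes, in that order (R = Rz(yaw) Ry(pitch) Rx(roll)).
In Python, from workcell import telemetry, grab_frame, calibration, bot, outline_of, landmark_of gives the robot as it stands. The module is installed in compiled form; this text tells all that it offers.
- The arm moves only by the shell command python3 -m inch 'ROWS' [FORCE]. ROWS is JSON, a list of rows, each a list of 7 numbers: the shift along the tool's x, y, z in m, then the turn, a rotation vector about the tool's x, y, z in rad, then the closure, from 0 (fully open) to 1 (shut). A call has 1 to 5 rows; each row shifts and turns the commanded pose from where the row before left it, along the tool's axes as they then stand; what a row does not reach is not made up. A row lasts 1/10 s, in which the tool goes at most 50 mm and 8.59 degrees, less where a joint would pass 70% of its speed; a pose out of reach is approached as far as the arm can. A call is refused whole if a number of a shift passes 0.05 or a number of a turn 0.15, either way. A call with a gripper value outside its range is refused whole. The fingers move at their own pace and stop on an object; FORCE is the grip in N (left out, the last holds). Time passes only in rows, so rows that do not move let the fingers close. It gives the time, the measured TCP pose, the force, the opening and the grip force at its end, in the units of the state.
- telemetry.observe(): the state, without advancing time (a new reading comes with each control period).
- grab_frame(name): name is "scene" or "top"; returns the picture (400x640x3 uint8, red, green, blue); there is no depth.
- calibration(name): a dict with "fovy" (degrees; the focal length in pixels is half the picture's height over the tangent of half this angle, whatever the lens; pixels are square), "cx", "cy" (the principal point, pixels), "pose" (4x4, takes a point from camera to world coordinates). Camera axes: x right, y down, z forward; pixel columns grow to the right and rows downward; lengths in m; the calibration is good to about 2 mm. A picture is of the moment at which its call begins. calibration takes no time and is no camera call.
- bot.job_done(): hands the job in; it is judged then, once.
Trained networks look in the newest picture that a camera, given by its name, has taken for a name from the list of things; names that differ only in an ending like _2 or _b are one class to them, and where a whole thing is asked for, a point or a joint stands for the part that bears it (a point fixed in the world has none). Each returns a list of dicts, best first, with "score" (0 to 1); they miss things now and then, are a little off and sometimes report something else, mostly with a low value. They report only what shows in the picture. A call takes as long as a camera call.
- outline_of(label, camera): "region" (400x640 bool, what is visible of it) and "rect" ([left, top, right, bottom] in pixels, round what is visible of it).
- landmark_of(label, camera): "xy" ([column, row] in pixels: a listed point, or the origin of a listed thing).
The state is a dict: "clock": time; "qpos": joint angles; "qd": joint speeds; "joint_efforts": joint torques, N m; "position": TCP position; "tool_rot": TCP orientation; "force": force on the tool from outside, world axes, zero at the start; "moment": the same for the moment, N m; "grip_width": finger opening in m; "finger_force": force on a finger pad.
Only numpy, scipy, OpenCV 4.12 (cv2) and the standard library are available. Lean on these libraries where they do the work, as an engineer would, in place of code of your own. Each camera call takes 0.05 s, during which the arm holds its last target. There are 200 camera calls.

TASK

The circuit board sits on a slide carriage that is locked by the flat button behind it. With the fingertips, hold the lock button down and, keeping it down, push the carriage along its rods without slamming until it is fully home against the end stop; then let go so that the button springs up and the carriage stays locked there. Grasp nothing, and leave the other things on the bench where they are.

Things in the scene. Friction and masses are not known exactly. Their poses are not given: they have to be found in the camera images.
- slide_base: Aluminium base of the board slide, fixed to the bench, 360 x 130 x 12, with two steel guide rods and a low end block (30 high) at either end. Origin: centre of its underside, on the work surface (z up). Its x axis is the direction in which the carriage is to travel; y lies across the slide.
- end_stop: Adjustable end stop, fixed for the run: an aluminium block 24 x 126, its top 58 above the work surface (68 at its two black clamp knobs), clamped across the rods towards the +x end of slide_base. Origin: centre of its underside, 12 above the work surface; axes as slide_base.
- stop_face (a point): Point midway between the front faces of the end stop's two rubber bumpers, 16 towards -x from the block's centre, 32 above the work surface; the carriage's front edge meets it when fully home.
- carriage_front (a point): Middle of the carriage's leading edge, 32 above the work surface; it touches the bumpers when home. The carriage is a dark plate 150 long (along the slide) x 116 wide, its top 36.5 above the work surface; its front half carries a grey block 71 long x 106 wide with a green circuit board on top, its rear half the lock button.
- push_wall (a point): Middle of the grey block's rear face, 58.5 above the work surface. This upright face, 106 wide, looks back (-x of slide_base) over the lock button and rises to 68.5 above the work surface, 20 above the unpressed button; a fingertip standing on the button can push against it. The button's near edge is 14 behind this face, the button's centre 36.
- button_top (a point): Centre of the top of the lock button, a black flat key with fine ridges, 44 along the slide x 50 across; top 48.5 above the work surface when up. It rides on the carriage and goes straight down. Behind it (-x) the carriage plate is open; on either side along y lie guards 12 wide, beginning 40 from the centre line and lower than the key.
- lock_button (a joint): How far the lock button is pressed, m: 0 up (carriage locked), 0.007 fully down. Spring: about 3 N to start it, 6.5 N fully down; springs up when let go. From about 0.003 down the carriage is free; up, a pawl between steel teeth blocks it (about 1 mm of play). At home, if the carriage is within 2 mm of the stop, the button springs up fully and locks; further off it stays partly down. Aim for 0.004 to 0.006 while sliding.
- carriage (a joint): How far the carriage has gone along +x of slide_base from its starting place, m: 0 at the start; the distance to the end stop differs each time, 0.075 to 0.118. Unlocked, it takes about 2 to 4 N to slide and stays where it is left; it cannot be lifted off the rods.
- tape: roll of tape, a ring lying flat, 84 across and 24 high; origin at centre of its underside; bystander, not to be disturbed.
- driver: screwdriver with an orange handle, 170 long, lying flat on the mat; bystander, not to be disturbed.
- flux: small closed jar, 44 across and 65 high; origin at centre of its underside; bystander, not to be disturbed.
- tub: small black open tub, 75 x 55 x 28; origin at centre of its underside; bystander, not to be disturbed.
- case_a: grey open enclosure half, 150 x 100 x 73; origin at centre of its underside, to one side of the slide; bystander, not to be disturbed.
- case_b: grey open enclosure half, 150 x 100 x 73; origin at centre of its underside, to the other side of the slide; bystander, not to be disturbed.
- spare_board: spare green circuit board, 90 x 70 x 13, lying on the mat; origin at centre of its underside; bystander, not to be disturbed.

How it is judged:
On the way, in this order (a step that is already met when the one before it is completed fails the run):
1. the lock button is held down, the carriage still near its start (value of joint lock_button above 0.002 m and value of joint carriage below 0.05 m), for 0.1 s.
2. the carriage is against the end stop with the button still down (x of carriage_front in the frame of stop_face above -0.003 m and value of joint lock_button above 0.002 m), for 0.1 s.
At the end, for the whole second after the job is handed in: The front edge of the carriage is within 3 mm of the end stop's bumpers and at rest, and the lock button has sprung up (less than 1 mm pressed) (x of carriage_front in the frame of stop_face above -0.003 m and value of joint lock_button below 0.001 m and velocity of joint carriage between -0.005 and 0.005 m/s); the robot touches nothing.
It fails at once if the carriage is forced along with the lock button up (value of joint lock_button below 0.001 m and (velocity of joint carriage above 0.06 m/s or velocity of joint carriage below -0.06 m/s) and distance of carriage_front from where it was at the start of the episode above 0.004 m).
It fails at once if the carriage is slammed (faster than 0.4 m/s) (velocity of joint carriage above 0.4 m/s).
It fails at once if a bystander is lifted, carried or pushed more than 20 mm (distance of any of tape, driver, flux, tub, case_a, case_b, spare_board from where it was at the start of the episode above 0.02 m).
It also fails if it takes over 42 s, if anything falls off the work surface, if the arm or the gripper's body presses on something with over 40 N, if the wrist force passes 120 N, or if a joint passes its speed limit or range.

## Working session

There is one attempt and no reset: what is moved stays moved. The work goes in short steps, Python scripts to look and compute and a shell command to move; the robot and the scene stay as the last step left them, time stands still between calls to the robot, and variables do not carry over. Pictures are saved under pics/ and viewed, at most 10 in all, crops included, and the job is handed in when it is done.

```bash
mkdir -p pics; cat > h.py <<'E'
import numpy as np, cv2
from workcell import telemetry, grab_frame, calibration, bot, outline_of, landmark_of
def ray(cam,xy):
    c=calibration(cam);f=200/np.tan(np.radians(c["fovy"])/2);T=np.array(c["pose"])
    d=T[:3,:3]@np.array([(xy[0]-c["cx"])/f,(xy[1]-c["cy"])/f,1]);return T[:3,3],d
def atz(cam,xy,z):
    o,d=ray(cam,xy);return o+d*(z-o[2])/d[2]
def tri(a,b):
    A=[];B=[]
    for cam,xy in (a,b):
        o,d=ray(cam,xy);d=d/np.linalg.norm(d);P=np.eye(3)-np.outer(d,d);A.append(P);B.append(P@o)
    p=np.linalg.solve(sum(A),sum(B));return p
E
python3 - <<'E'
from h import *
np.set_printoptions(precision=4,suppress=True)
for c in("scene","top"):
    cv2.imwrite(f"pics/{c}0.png",grab_frame(c)[:,:,::-1]); print(c,calibration(c)["pose"],calibration(c)["fovy"])
s=telemetry.observe();print(s["clock"],s["position"],s["tool_rot"],s["force"],s["grip_width"])
Z=dict(button_top=.0485,push_wall=.0585,carriage_front=.032,stop_face=.032,end_stop=.012,slide_base=0)
for l,z in Z.items():
    r={}
    for c in("scene","top"):
        o=landmark_of(l,c)
        if o: r[c]=o[0]["xy"];print(l,c,o[0]["score"],np.array(r[c]),atz(c,r[c],z))
    if len(r)==2: print("   tri",tri(*r.items()))
E
```

```text
scene [[ 0.7753  0.4856 -0.4038  1.0096]
 [ 0.6315 -0.6063  0.4834 -0.575 ]
 [-0.0101 -0.6298 -0.7767  0.9864]
 [ 0.      0.      0.      1.    ]] 53.2530848573458
top [[-0.0144 -0.9977  0.0669  0.3778]
 [-0.9999  0.0147  0.0046 -0.0362]
 [-0.0056 -0.0668 -0.9977  1.8497]
 [ 0.      0.      0.      1.    ]] 43.15745096392986
0.1 [ 0.2614 -0.5674  0.2308] [-3.1406  0.      0.4317] [-0.1794 -0.7025  0.5945] 0.08533326207800776
button_top scene 0.67 [363.3 209. ] [0.648  0.0493 0.0485]
button_top top 0.56 [340.5 185.1] [ 0.5502 -0.1169  0.0485]
   tri [ 0.6137 -0.0643  0.1413]
push_wall scene 0.61 [313.3 224. ] [ 0.5724 -0.0896  0.0585]
push_wall top 0.91 [331.2 183.2] [ 0.5565 -0.0835  0.0585]
   tri [ 0.5608 -0.0817  0.0386]
carriage_front scene 0.83 [335.4 219.7] [ 0.6007 -0.0232  0.032 ]
carriage_front top 0.97 [315.6 173.7] [ 0.5945 -0.0284  0.032 ]
   tri [ 0.5975 -0.0256  0.031 ]
stop_face scene 0.72 [200.9 325.2] [ 0.539  -0.4801  0.032 ]
stop_face top 0.66 [289.  163.8] [0.632  0.0674 0.032 ]
   tri [ 0.5972 -0.2137  0.1308]
end_stop scene 0.66 [368.2 207.2] [0.6417 0.0887 0.012 ]
end_stop top 0.61 [283.2 159.5] [0.6509 0.0896 0.012 ]
   tri [0.647  0.0867 0.0191]
slide_base scene 0.89 [330. 228.] [ 0.5931 -0.0389  0.    ]
slide_base top 0.69 [322.1 176.8] [ 0.5864 -0.052   0.    ]
   tri [ 0.5908 -0.0471  0.0058]
```

```bash
python3 - <<'E'
import cv2
a=cv2.imread("pics/scene0.png");cv2.imwrite("pics/s0c.png",cv2.resize(a[130:330,210:470],None,fx=3,fy=3,interpolation=2))
a=cv2.imread("pics/top0.png");cv2.imwrite("pics/t0c.png",cv2.resize(a[100:250,240:440],None,fx=4,fy=4,interpolation=2))
E
```

```text
(no output)
```

View pics/scene0.png

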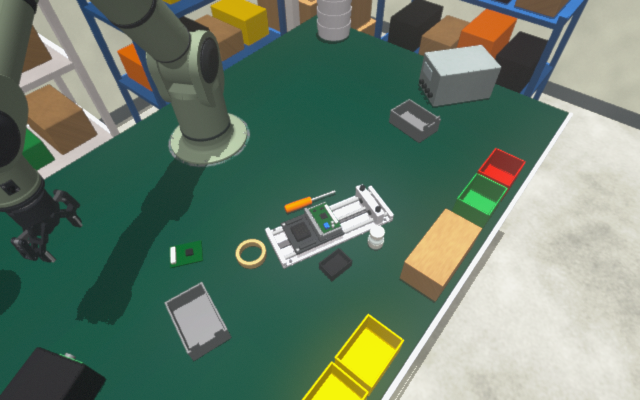

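View pics/t0c.png

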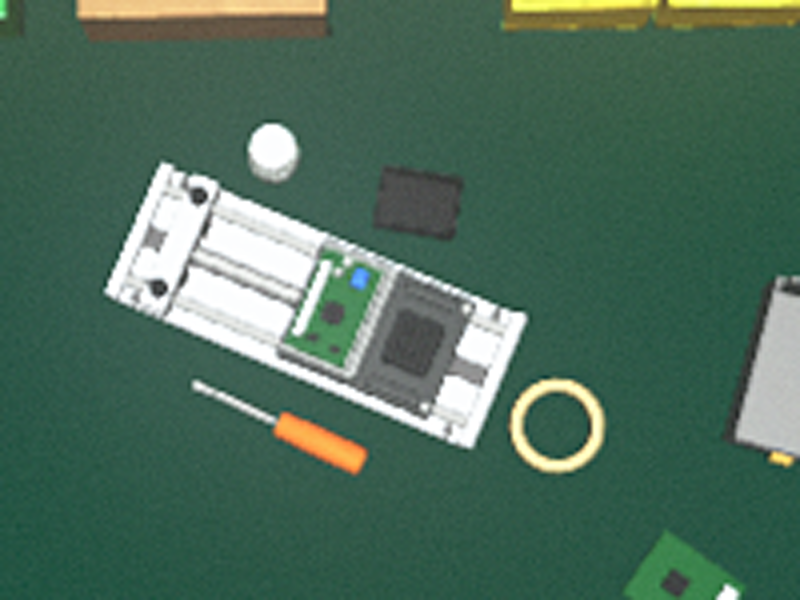

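View pics/s0c.png

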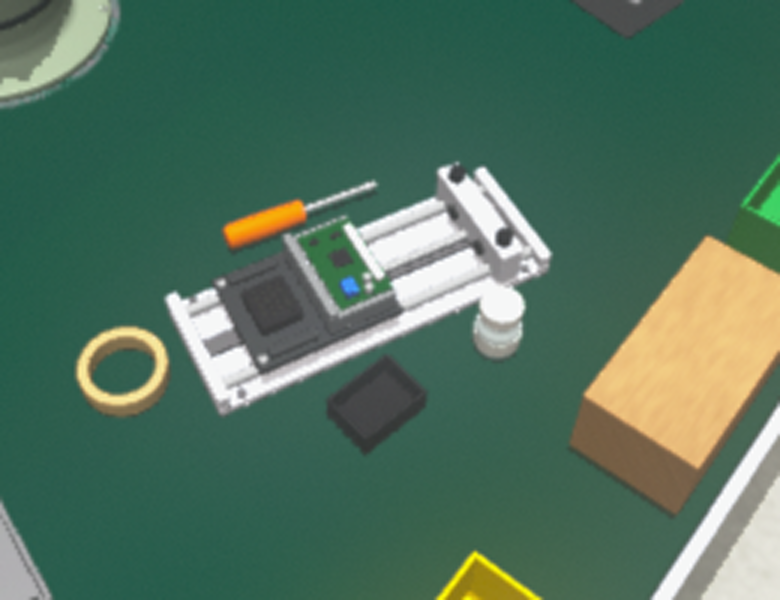

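The scene shows the slide with the button end towards the tape and the end stop at upper left in the top view. In the top crop the button is at (413,342), which is (343,185.5) in the full picture. In scene it is at (300.7,231); the network's scene hit at (363,209) is wrong.

```bash
python3 - <<'E'
from h import *
np.set_printoptions(precision=4,suppress=True)
t=lambda x,y:(240+x/4,100+y/4); s=lambda x,y:(210+x/3,130+y/3)
print("btn tri",tri(("top",t(413,342)),("scene",s(272,303))),atz("top",t(413,342),.0485)[:2],atz("scene",s(272,303),.0485)[:2])
C=[atz("top",t(*p),.03)[:2] for p in((165,163),(107,293),(525,317),(473,447))]
D=[atz("scene",s(*p),z)[:2] for p,z in(((483,168),.03),((550,258),.03),((170,297),.03),((222,402),.03))]
for K in(C,D):
    f=(K[0]+K[1])/2;b=(K[2]+K[3])/2;d=f-b;print("len",np.linalg.norm(d),"yaw",np.arctan2(d[1],d[0]),"centre",(f+b)/2)
# networks: region edges
for l in("slide_base","end_stop"):
    o=outline_of(l,"top")
    if o:
        m=o[0]["region"].astype('uint8');c=cv2.findContours(m,0,2)[0];c=max(c,key=cv2.contourArea)
        w=cv2.boxPoints(cv2.minAreaRect(c));print(l,o[0]["score"],[atz("top",p,.03 if l[0]=="s" else .058)[:2] for p in w])
E
```

```text
btn tri [ 0.5509 -0.1249  0.0434] [ 0.5486 -0.1267] [ 0.5552 -0.1253]
len 0.35694843451105246 yaw 1.1526295383028509 centre [ 0.5856 -0.0415]
len 0.3533451215607535 yaw 1.154423082744212 centre [ 0.5947 -0.038 ]
slide_base 0.87 [array([0.5762, 0.0977]), array([0.6972, 0.044 ]), array([ 0.5729, -0.2291]), array([ 0.4532, -0.1745])]
end_stop 0.69 [array([0.5392, 0.0019]), array([ 0.6475, -0.0461]), array([ 0.5855, -0.184 ]), array([ 0.4777, -0.1356])]
```

```bash
python3 -m inch '[[0,0,0,0,0,-0.144,1],[0,0,0,0,0,-0.144,1],[0,0,0,0,0,-0.144,1],[0,0,0,0,0,-0.144,1],[0,0,0,0,0,-0.142,1]]' 20
python3 -m inch '[[0.044,0.007,0,0,0,0,1],[0.044,0.007,0,0,0,0,1],[0.044,0.007,0,0,0,0,1],[0.044,0.007,0,0,0,0,1],[0.044,0.007,0,0,0,0,1]]'
python3 -m inch '[[0.044,0.007,0,0,0,0,1],[0.044,0.007,0,0,0,0,1],[0.044,0.007,0,0,0,0,1],[0.044,0.007,0,0,0,0,1],[0,0,0,0,0,0,1]]'
```

```text
clock: 1.3
position: [0.2615, -0.5676, 0.2313]
tool_rot: [-3.142, 0.0, 1.156]
force: [-0.8, 0.2, -0.0]
grip_width: 0.0123
finger_force: 0.0
clock: 1.8
position: [0.3841, -0.3796, 0.2315]
tool_rot: [3.141, 0.0, 1.15]
force: [1.7, -0.1, -0.3]
grip_width: -0.0001
finger_force: 0.0
clock: 2.3
position: [0.484, -0.2264, 0.2316]
tool_rot: [3.141, -0.002, 1.157]
force: [-0.5, 0.4, -0.0]
grip_width: -0.0001
finger_force: 0.0
```

```bash
python3 -m inch '[[0.033,0.005,0.01,0,0,0,1],[0.033,0.005,0.02,0,0,0,1],[0.033,0.005,0.02,0,0,0,1],[0.032,0.005,0.02,0,0,0,1],[0,0,0.02,0,0,0,1]]'
python3 -m inch '[[0,0,0.02,0,0,0,1],[0,0,0.02,0,0,0,1],[0,0,0.02,0,0,0,1],[0,0,0,0,0,0,1],[0,0,0,0,0,0,1]]'
python3 - <<'E'
from h import *
print(telemetry.observe()["position"])
a=grab_frame("scene")[:,:,::-1];cv2.imwrite("pics/s1.png",cv2.resize(a[150:270,240:390],None,fx=5,fy=5,interpolation=2))
a=grab_frame("top")[:,:,::-1];cv2.imwrite("pics/t1.png",cv2.resize(a[120:230,260:400],None,fx=5,fy=5,interpolation=2))
E
```

```text
clock: 2.8
position: [0.5547, -0.1161, 0.1406]
tool_rot: [3.141, -0.002, 1.155]
force: [0.2, -0.1, -0.9]
grip_width: -0.0001
finger_force: 0.0
clock: 3.3
position: [0.5528, -0.1206, 0.0817]
tool_rot: [-3.141, -0.0, 1.15]
force: [0.6, 0.2, 1.1]
grip_width: 0.0001
finger_force: 0.0
[ 0.55277678 -0.12060544  0.08166321]
```

View pics/s1.png

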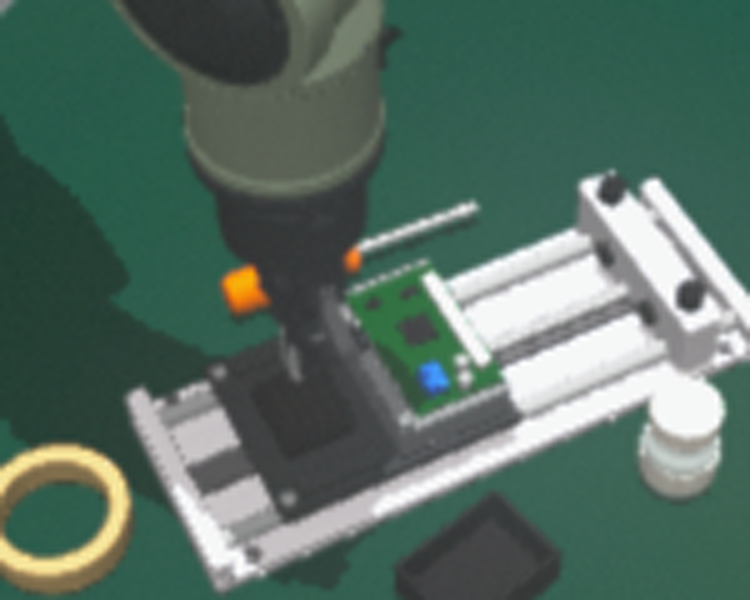

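View pics/t1.png

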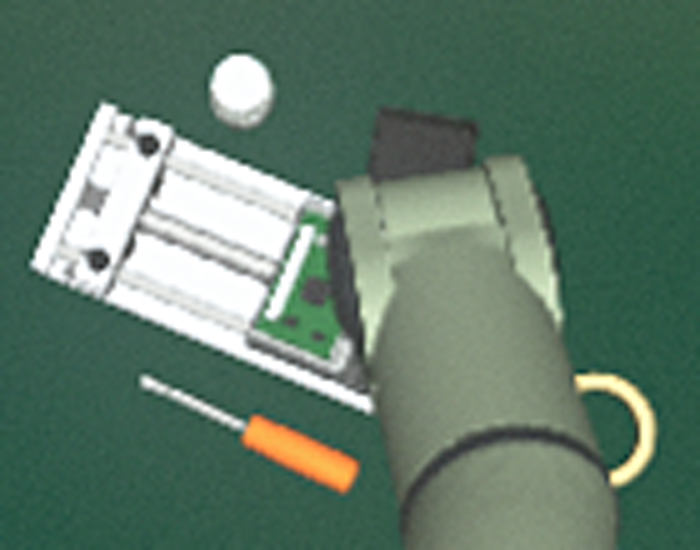

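The fingertip (s1 crop (297,375)) hangs over the button, whose centre is at (306,412) in the crop, and is well centred across it. I go down, about 10 mm nearer the wall, then press.

```bash
python3 -m inch '[[0.005,0,0.012,0,0,0,1],[0.005,0,0.012,0,0,0,1],[0,0,0.004,0,0,0,1],[0,0,0.002,0,0,0,1],[0,0,0,0,0,0,1]]'
python3 -m inch '[[0,0,0.002,0,0,0,1],[0,0,0.002,0,0,0,1],[0,0,0,0,0,0,1],[0,0,0,0,0,0,1]]'
```

```text
clock: 3.9
position: [0.5566, -0.1115, 0.051]
tool_rot: [-3.141, 0.0, 1.15]
force: [0.0, -1.2, 0.3]
grip_width: 0.0
finger_force: 0.0
clock: 4.3
position: [0.557, -0.1116, 0.0475]
tool_rot: [3.141, -0.0, 1.15]
force: [1.0, -1.7, 3.2]
grip_width: 0.0002
finger_force: 1.6
```

Contact at about z = 0.048, as expected. Press to about 5 mm.

```bash
python3 -m inch '[[0,0,0.002,0,0,0,1],[0,0,0.002,0,0,0,1],[0,0,0,0,0,0,1],[0,0,0,0,0,0,1],[0,0,0,0,0,0,1]]'
```

```text
clock: 4.8
position: [0.557, -0.1116, 0.0434]
tool_rot: [3.141, -0.0, 1.15]
force: [0.4, -1.2, 5.2]
grip_width: -0.0001
finger_force: 2.6
```

Held at 5 mm with about 5.2 N. Now forward slowly to the wall.

```bash
python3 -m inch '[[0.004,0,0,0,0,0,1],[0.004,0,0,0,0,0,1],[0.004,0,0,0,0,0,1],[0.004,0,0,0,0,0,1],[0.004,0,0,0,0,0,1]]'
python3 -m inch '[[0.004,0,0,0,0,0,1],[0.004,0,0,0,0,0,1],[0.004,0,0,0,0,0,1],[0.004,0,0,0,0,0,1],[0.004,0,0,0,0,0,1]]'
python3 - <<'E'
from h import *
a=grab_frame("scene")[:,:,::-1];cv2.imwrite("pics/s2.png",cv2.resize(a[150:270,240:390],None,fx=5,fy=5,interpolation=2))
E
```

```text
clock: 5.3
position: [0.5651, -0.0933, 0.0434]
tool_rot: [3.141, 0.0, 1.15]
force: [0.6, -1.4, 5.4]
grip_width: 0.0002
finger_force: 2.6
clock: 5.8
position: [0.5732, -0.075, 0.0433]
tool_rot: [3.141, 0.0, 1.15]
force: [-0.2, -2.3, 5.8]
grip_width: 0.0002
finger_force: 2.6
```

View pics/s2.png

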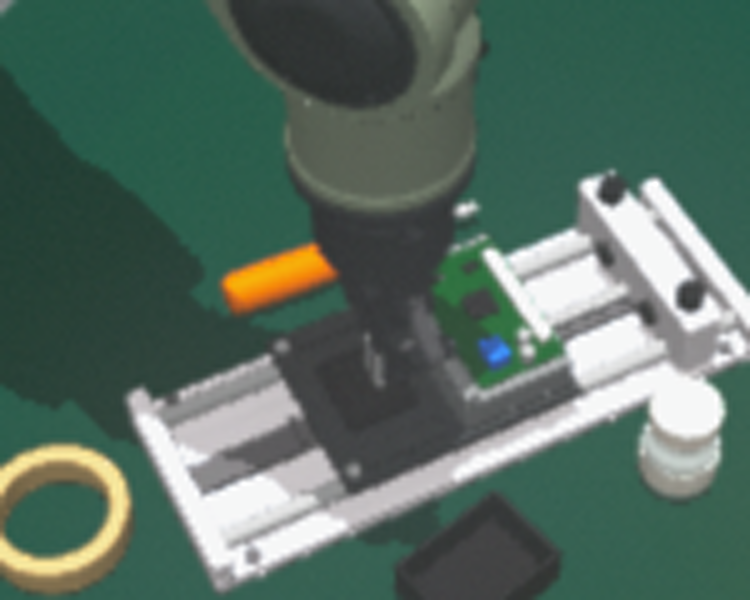

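The carriage follows with the key held down: its rear corner moved from about (218,372) to (282,345) in the crop, and the tip is still on the key. I continue.

```bash
python3 -m inch '[[0.006,0,0,0,0,0,1],[0.006,0,0,0,0,0,1],[0.006,0,0,0,0,0,1],[0.006,0,0,0,0,0,1],[0.006,0,0,0,0,0,1]]'
python3 -m inch '[[0.004,0,0,0,0,0,1],[0.004,0,0,0,0,0,1],[0.004,0,0,0,0,0,1],[0.003,0,0,0,0,0,1],[0.003,0,0,0,0,0,1]]'
python3 - <<'E'
from h import *
a=grab_frame("scene")[:,:,::-1];cv2.imwrite("pics/s3.png",cv2.resize(a[150:270,240:390],None,fx=5,fy=5,interpolation=2))
E
```

```text
clock: 6.35
position: [0.5854, -0.0476, 0.0433]
tool_rot: [-3.142, 0.0, 1.149]
force: [0.1, -1.4, 5.3]
grip_width: 0.0
finger_force: 2.6
clock: 6.85
position: [0.5927, -0.0312, 0.0433]
tool_rot: [-3.142, 0.0, 1.15]
force: [-1.0, -1.7, 5.1]
grip_width: 0.0
finger_force: 2.6
```

View pics/s3.png

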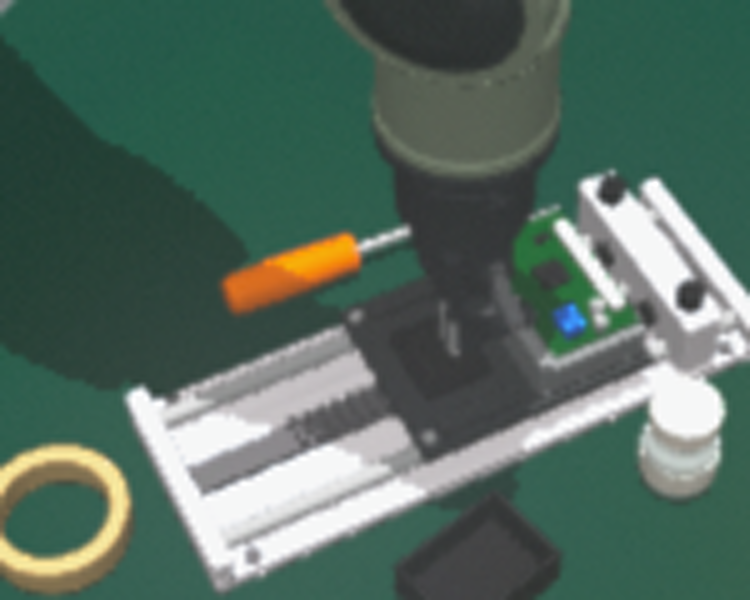

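The carriage front is nearly at the bumpers (crop about (640,330)). I creep on.

```bash
for i in 1; do python3 -m inch '[[0.003,0,0,0,0,0,1],[0.003,0,0,0,0,0,1],[0.003,0,0,0,0,0,1],[0.003,0,0,0,0,0,1],[0.003,0,0,0,0,0,1]]'; done
python3 -m inch '[[0.003,0,0,0,0,0,1],[0.003,0,0,0,0,0,1],[0.003,0,0,0,0,0,1],[0,0,0,0,0,0,1]]'
```

```text
clock: 7.4
position: [0.5987, -0.0177, 0.0433]
tool_rot: [-3.141, 0.001, 1.15]
force: [-1.0, -3.1, 5.2]
grip_width: -0.0003
finger_force: 2.6
clock: 7.8
position: [0.6024, -0.0093, 0.0432]
tool_rot: [-3.141, 0.001, 1.15]
force: [-0.4, -0.4, 4.3]
grip_width: -0.0002
finger_force: 2.6
```

```bash
python3 -m inch '[[0.003,0,0,0,0,0,1],[0.003,0,0,0,0,0,1],[0.002,0,0,0,0,0,1],[0,0,0,0,0,0,1]]'
python3 - <<'E'
from h import *
a=grab_frame("scene")[:,:,::-1];cv2.imwrite("pics/s4.png",cv2.resize(a[170:250,290:390],None,fx=7,fy=7,interpolation=2))
E
```

```text
clock: 8.2
position: [0.6031, -0.0078, 0.0431]
tool_rot: [-3.139, 0.009, 1.146]
force: [-17.4, -27.8, 24.6]
grip_width: 0.0
finger_force: 17.9
```

View pics/s4.png

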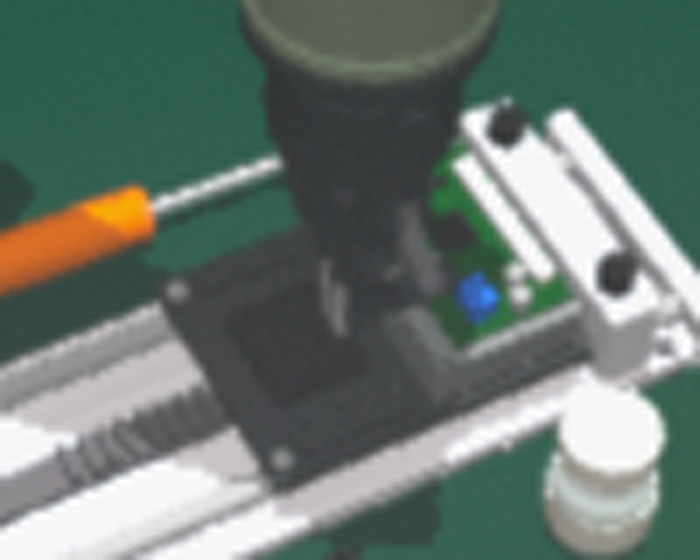

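The front edge is up against the bumpers and the push has risen to about 33 N. I ease off to a light push, then lift straight up.

```bash
python3 -m inch '[[-0.002,0,0,0,0,0,1],[-0.002,0,0,0,0,0,1],[0,0,0,0,0,0,1],[0,0,0,0,0,0,1]]'
```

```text
clock: 8.65
position: [0.6029, -0.0082, 0.0432]
tool_rot: [-3.14, 0.004, 1.148]
force: [-7.7, -12.3, 11.7]
grip_width: -0.0001
finger_force: 8.7
```

```bash
python3 -m inch '[[-0.001,0,0,0,0,0,1],[0,0,-0.003,0,0,0,1],[0,0,-0.003,0,0,0,1],[0,0,-0.003,0,0,0,1],[0,0,0,0,0,0,1]]'
python3 -m inch '[[-0.003,0,-0.005,0,0,0,1],[-0.003,0,-0.02,0,0,0,1],[0,0,-0.04,0,0,0,1],[0,0,-0.04,0,0,0,1],[0,0,0,0,0,0,1]]'
python3 -m inch '[[-0.045,0,0,0,0,0,1],[-0.045,0,0,0,0,0,1],[-0.045,0,0,0,0,0,1],[-0.045,0,0,0,0,0,1],[0,0,0,0,0,0,1]]'
python3 - <<'E'
from h import *
np.set_printoptions(precision=4,suppress=True)
a=grab_frame("scene")[:,:,::-1];A=cv2.resize(a[170:250,290:390],None,fx=7,fy=7,interpolation=2)
b=grab_frame("top")[:,:,::-1];cv2.imwrite("pics/s5.png",A);cv2.imwrite("pics/t5.png",cv2.resize(b[130:200,260:350],None,fx=7,fy=7,interpolation=2))
for l,z in(("carriage_front",.032),("button_top",.0485)):
    for c in("scene","top"):
        for o in landmark_of(l,c)[:1]: print(l,c,o["score"],o["xy"],atz(c,o["xy"],z))
E
```

```text
clock: 9.15
position: [0.6025, -0.0081, 0.0518]
tool_rot: [-3.14, 0.003, 1.149]
force: [-5.7, -7.7, 4.4]
grip_width: 0.0002
finger_force: 4.6
clock: 9.65
position: [0.6035, -0.0117, 0.1624]
tool_rot: [3.135, -0.003, 1.15]
force: [1.1, -0.3, -0.4]
grip_width: -0.0005
finger_force: 0.0
clock: 10.15
position: [0.5248, -0.1823, 0.1571]
tool_rot: [-3.141, 0.003, 1.142]
force: [-0.1, 0.6, 0.8]
grip_width: 0.0001
finger_force: 0.0
carriage_front scene 0.81 [365.4, 206.8] [0.6418 0.0711 0.032 ]
carriage_front top 0.7 [289.0, 165.3] [0.6265 0.0675 0.032 ]
button_top scene 0.72 [331.5, 218.5] [ 0.5963 -0.0364  0.0485]
button_top top 0.51 [317.5, 176.0] [ 0.5841 -0.0352  0.0485]
```

View pics/s5.png

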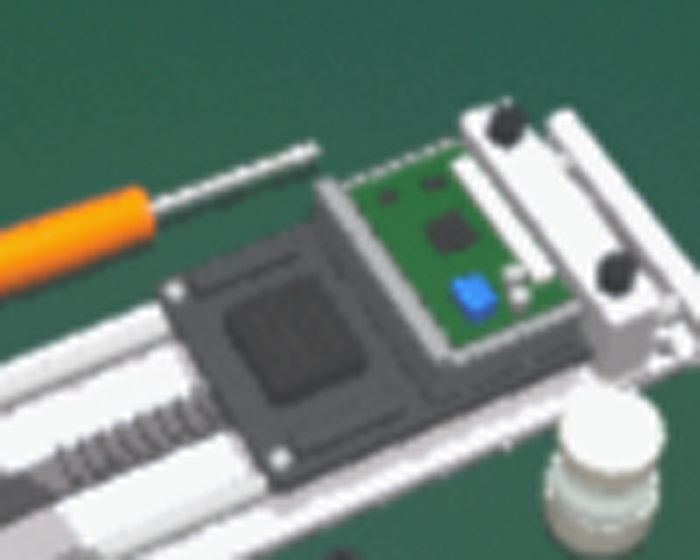

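View pics/t5.png

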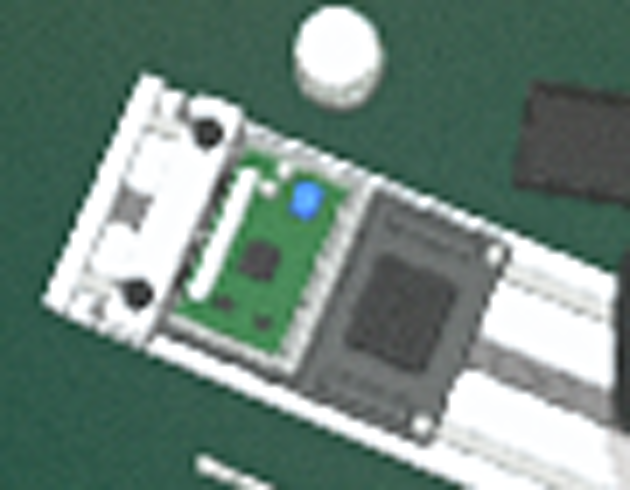

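The carriage sits against the stop: its rear corner is at (170,290) in s5, the same as during the push. The button stands proud (crop (298,340)) and the robot is clear.

```bash
python3 -m inch '[[0,0,0,0,0,0,1],[0,0,0,0,0,0,1]]'; python3 -c "
from workcell import bot;print(bot.job_done())"
```

```text
clock: 10.65
position: [0.528, -0.1756, 0.1572]
tool_rot: [-3.141, -0.0, 1.151]
force: [1.1, 0.1, 0.3]
grip_width: 0.0
finger_force: 0.0
the job is handed in; nothing more can be done
None
```

The carriage was pushed home against the end stop with the button held down; in the last pictures the button is up and the arm is clear. I handed the job in at about 10.7 s, and it returned no verdict.

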